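# Slide the wire-spool board home into its notches

### The job

With the fingertips against its blue lip, push the wooden spool board along its rails until you feel it drop flat into the locating notches, then take the hand away. Only push it: do not lift or tip the board, do not touch the two wire spools, which must still stand on it at the end, and leave everything else on the bench where it is.

Things in the scene. Friction and masses are not known exactly. Their poses are not given: they have to be found in the camera images.
- rack: Fixed rack: two metal rails with grey side guides, 156 mm wide (x), 370 mm long (y from -170 to +200). Origin: on the table, midway between the rails. Its +y is the sliding direction, roughly the robot's left; z up. Rails' tops are 30 mm above the table, guides' tops 44 mm. The gap between the rails is 60 mm wide, open to the table but for 8 mm high ties within 30 mm of each end.
- home (a point): Where the board's origin lies once it has dropped home: in the rack's frame 70 mm along +y, 22 mm above the table (fixed to the rack). The rails' four notches, 8 mm deep, give the feet 3 mm play each way along y. Green marks on the guides' tops show where the two ends of the seated board lie. There is no end stop: pushed fast, the board may ride over the notches.
- board: Loose light-wood board on the rails, 138 mm wide (x), 160 mm long (y), 12 mm thick, about 0.4 kg, on four black feet 10 mm high; a blue lip 12 mm thick stands 20 mm above it along the trailing (-y) end. Axes as the rack's. Origin: below its centre, level with the feet's undersides: 30 mm above the table on the rails, 22 mm seated. 2 mm play to each guide. Slides by friction, about 2 to 10 N.
- push_face (a point): Centre of the board's flat trailing face (board and blue lip together, 138 mm wide, 32 mm high): 80 mm behind the board's origin in its -y, 26 mm above the origin. The place to push, towards the rack's +y.
- spool_silver: Spool of silver wire with white flanges, 56 mm across, 40 mm tall, 0.2 kg, standing loose on the board. Origin: centre of its underside.
- spool_copper: Spool of copper wire, otherwise like the silver one, standing loose on the board beside it. Origin: centre of its underside.
- spool_large: Bystander: large spool of steel wire, 84 mm across, 75 mm tall, standing on the table. Origin: centre of its underside.
- pin_cup: Bystander: open orange pin cup, 52 mm across, 50 mm tall, standing on the table just beyond the rack's +x side. Origin: centre of its underside.
- printed_vase: Bystander: grey printed vase, up to 80 mm across, 110 mm tall. Origin: centre of its underside.
- printed_cuff: Bystander: white printed open cuff, 92 mm across, 65 mm tall. Origin: centre of its underside.
- oil_bottle: Bystander: clear oil bottle with red cap, 44 mm across, 110 mm tall. Origin: centre of its underside.
Mind the look-alikes: they are no part of the job. Several things have the shape of the board; the one meant has the colours described above.

How it is judged:
By the outcome, as a careful person would: the job done as asked, in the order asked, and still so for the second after the job is handed in, with the robot touching nothing.
It also fails if it takes over 40 s, if anything falls off the work surface, if the arm or the gripper's body presses on something with over 40 N, if the wrist force passes 120 N, or if a joint passes its speed limit or range.

### The arm

A 7-joint arm with a two-finger parallel gripper is mounted at the origin on the work surface. World frame = base frame: x ahead of the robot, y to its left, z up, the work surface at z = 0. Lengths are in m, angles in degrees, forces in N, time in s.
With the tool pointing down it reaches from about 0.425 to 0.875 m from the base axis. Payload 4.7 kg.
Tool frame: the origin (TCP) lies at the very end of the fingers, on their centre line; the grasp point (between the pads) lies 19 mm behind it; z points along the fingers, y is the line along which they close (so a half turn about z gives the same grasp; the last joint's range is limited). The gripper opens to 87 mm and grips with 3 to 60 N. Pads are 19 mm wide; open, the fingers measure 117 mm over their backs; the gripper's body (75 mm by 190 mm) begins 51 mm behind the grasp point.
Start: joints at [78.157, 18.392, -4.016, 83.108, 1.295, 78.541, -3.26], TCP at [0.142, -0.634, 0.223] pointing down, gripper open.
Joint ranges: [-163.93, 163.93], [-17.29, 119.83], [-79.2, 71.16], [3.27, 140.29], [-89.18, 269.18], [5.43, 117.66], [-154.24, 154.24]. Speed limits (degrees/s): [147.25, 147.25, 180, 180, 180, 180, 180].

### API

Orientations are given as [roll, pitch, yaw] about the fixed x, y, z axes, in that order (R = Rz(yaw) Ry(pitch) Rx(roll)).
In Python, from cell import get_obs, eyes, env gives the robot as it stands.
- The arm moves only by the tool servo_tool, never from a script. Its argument "series" is a list that holds one entry, the list of rows, each a list of 7 numbers: the shift along the tool's x, y, z in units of 300 mm (1.0 is 300 mm), then the turn, a rotation vector about the tool's x, y, z in units of pi rad (1.0 is pi rad), then the opening, from 0 (shut) to 1 (fully open). In form: [[[tx, ty, tz, wx, wy, wz, gripper], ...]]. A call has 1 to 12 rows; each row is the pose to reach, as a shift and turn from the pose commanded when the call began, along the tool's axes at that moment, turning the shorter way round; what a row does not reach only later rows make up. A row lasts 1/12 s, in which the tool goes at most 41.7 mm and 7.16 degrees, less where a joint would pass 70% of its speed; a pose out of reach is approached as far as the arm can. A call with a number of a shift or a turn outside -1 to 1 is refused whole. A call with a gripper value outside its range is refused whole. The fingers move at their own pace and stop on an object; "grip_force" is the grip in N (left out, the last holds). Time passes only in rows, so rows that repeat a pose let the fingers close. It gives the time, the measured TCP pose, the force, the opening and the grip force at its end, in the units of the state.
- get_obs(): the state, without advancing time (a new reading comes with each control period).
- eyes.read_camera(name): name is "scene" or "side" or "wrist"; returns a dict with "frame" (384x512x3 uint8, red, green, blue), "depth" (384x512 float32, m along the optical axis (not along the pixel's ray), 0 where there is no reading), "fx", "fy", "cx", "cy" (pixels), "origin" and "rotation" of the camera in the world; the wrist camera has in their place "mount" (4x4, takes a point from camera to tool coordinates, whose origin is the TCP and whose axes are the flange's). Camera axes: x right, y down, z forward; pixel columns grow to the right and rows downward; lengths in m; the calibration is good to about 2 mm. A picture is of the moment at which its call begins: read the wrist's pose just before it.
- env.sign_off(): hands the job in; it is judged then, once.
The state is a dict: "time_s": time; "qpos": joint angles; "joint_velocities": joint speeds; "effort": joint torques, N m; "tool_pos": TCP position; "tool_rot": TCP orientation; "force": force on the tool from outside, world axes, zero at the start; "wrist_torque": the same for the moment, N m; "grip_width": finger opening in m; "grasp_force": force on a finger pad.
Only numpy, scipy, OpenCV 4.12 (cv2) and the standard library are available. Lean on these libraries where they do the work, as an engineer would, in place of code of your own. Each camera call takes 0.05 s, during which the arm holds its last target. There are 200 camera calls.

## Working session

There is one attempt and no reset: what is moved stays moved. The work goes in short steps, Python scripts to look and compute and a tool call to move; the robot and the scene stay as the last step left them, time stands still between calls to the robot, and variables do not carry over. Pictures are saved under pics/ and viewed, at most 10 in all, crops included, and the job is handed in when it is done.

Besides the shell and the picture viewer there is one more tool, called after "Request:" as a command line: name --argument value ..., lists and objects as JSON in quotes. servo_tool: Moves the arm, as the interface text tells. Shifts and turns lie within -1 to 1; 1 stands for 300 mm of shift or pi rad of turn. Its arguments: {"type":"object","properties":{"series":{"type":"array"},"grip_force":{"type":"number"}},"required":["series"]}

```bash
mkdir -p pics; cat > h.py <<'E'
from cell import get_obs, eyes, env
import numpy as np, cv2
from scipy.spatial.transform import Rotation as R
def grab(n):
    o=get_obs(); d=eyes.read_camera(n)
    if n=="wrist":
        T=np.eye(4);T[:3,:3]=R.from_euler('xyz',o['tool_rot'],degrees=True).as_matrix();T[:3,3]=o['tool_pos']
        M=T@np.array(d['mount'])
    else:
        M=np.eye(4);M[:3,:3]=d['rotation'];M[:3,3]=d['origin']
    v,u=np.mgrid[:384,:512]; z=d['depth']
    P=np.stack([(u-d['cx'])/d['fx']*z,(v-d['cy'])/d['fy']*z,z],-1)@M[:3,:3].T+M[:3,3]
    np.savez(f'{n}.npz',P=P,f=d['frame'],z=z,M=M)
    return d['frame'],P,M
def save(f,name,s=1):
    cv2.imwrite('pics/'+name,cv2.resize(f[...,::-1],None,fx=s,fy=s,interpolation=cv2.INTER_CUBIC))
E
python3 - <<'E'
from h import *
o=get_obs();print(o)
for n in("scene","side"):
    f,P,M=grab(n);save(f,n+'1.png',1.5);print(n,M.round(3))
E
```

```text
{'time_s': 0.0, 'qpos': array([78.15711187, 18.43894771, -4.01573568, 83.17527889,  1.29438908,
       78.54162945, -3.26148144]), 'joint_velocities': array([-0.01952697, -0.16128325,  0.14411918,  0.06116202, -0.02766399,
       -0.06000584, -0.15916835]), 'effort': array([-2.97274537e-04, -4.91290033e+01, -4.03537760e-01, -3.12531495e+01,
       -6.36685244e-02,  4.36752546e-02,  1.94846425e-04]), 'tool_pos': array([ 0.14218727, -0.63368034,  0.22145952]), 'tool_rot': array([-1.79889356e+02,  5.17323319e-03,  1.26512415e+01]), 'force': array([ 0.82349047, -0.33752064,  0.61702271]), 'wrist_torque': array([-0.01727774, -0.03707442,  0.00371582]), 'grasp_force': 0.0, 'grip_width': 0.0870185895154327}
scene [[-143.991    0.804   30.991    0.868]
 [-143.991    0.804   30.991   -0.551]
 [-143.991    0.804   30.991    0.962]
 [   0.       0.       0.       1.   ]]
side [[-1.23511e+02 -3.67000e-01 -1.41572e+02 -1.41000e-01]
 [-1.23511e+02 -3.67000e-01 -1.41572e+02  8.00000e-01]
 [-1.23511e+02 -3.67000e-01 -1.41572e+02  7.68000e-01]
 [ 0.00000e+00  0.00000e+00  0.00000e+00  1.00000e+00]]
```

```bash
sed -i "s/M\[:3,:3\]=d\['rotation'\]/M[:3,:3]=R.from_euler('xyz',d['rotation'],degrees=True).as_matrix()/" h.py
python3 - <<'E'
from h import *
for n in("scene","side"):
    f,P,M=grab(n);save(f,n+'1.png',1.5);print(n,M.round(3))
E
```

```text
scene [[ 0.857  0.409 -0.312  0.868]
 [ 0.515 -0.698  0.498 -0.551]
 [-0.014 -0.588 -0.809  0.962]
 [ 0.     0.     0.     1.   ]]
side [[-0.783 -0.347  0.515 -0.141]
 [-0.622  0.429 -0.655  0.8  ]
 [ 0.006 -0.834 -0.552  0.768]
 [ 0.     0.     0.     1.   ]]
```

View pics/scene1.png

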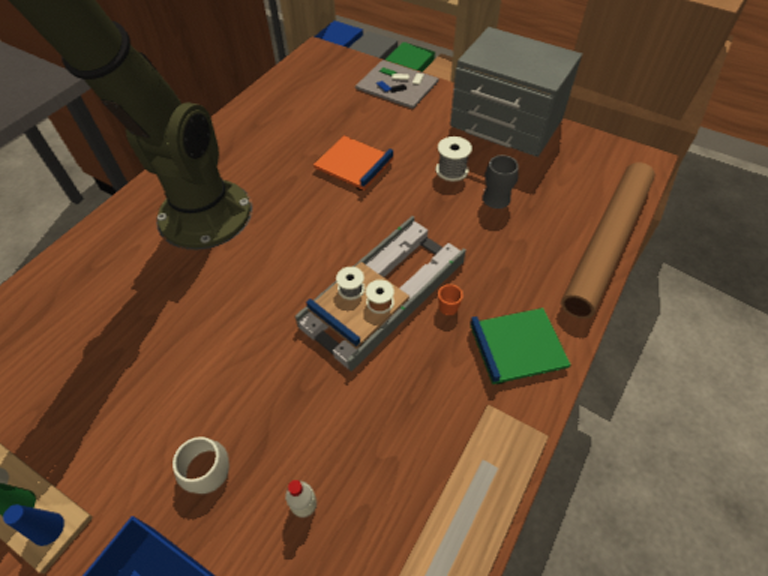

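View pics/side1.png

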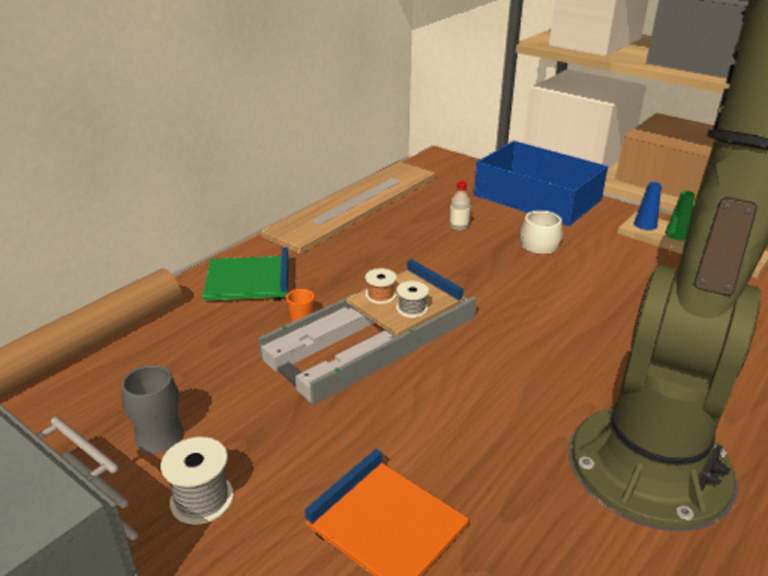

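```bash
python3 - <<'E'
from h import *
for n in("scene","side"):
    D=np.load(n+'.npz');P=D['P'];f=D['f'];h=cv2.cvtColor(f,cv2.COLOR_RGB2HSV)
    u0=dict(scene=(190,250,130,260),side=(165,140,325,270))[n]
    m=np.zeros((384,512),bool);m[u0[1]:u0[3],u0[0]:u0[2]]=1
    if n=="scene": m[:]=0;m[140:250,195:315]=1
    z=P[...,2]
    lip=m&(h[...,0]>100)&(h[...,0]<125)&(h[...,1]>120)&(z>.05)&(z<.075)
    top=lip&(z>.068-.006)&(z<.08)
    p=P[lip]; print(n,'lip',lip.sum(),np.percentile(z[lip],[5,50,95]).round(4))
    r=cv2.minAreaRect((p[:,:2]*1000).astype(np.float32));print(r,cv2.boxPoints(r).round(0).tolist())
    g=m&(np.abs(z-.044)<.003)&(h[...,1]<70); p=P[g]
    r=cv2.minAreaRect((p[:,:2]*1000).astype(np.float32));print('guides',g.sum(),r,cv2.boxPoints(r).round(0).tolist())
    s=m&(z>.085)&(z<.1); k,l,st,c=cv2.connectedComponentsWithStats(s.astype(np.uint8))
    for i in range(1,k):
        if st[i,4]>20:
            q=P[l==i];print('spool',st[i,4],np.median(q,0).round(4),(q.max(0)+q.min(0))[:2]/2,np.ptp(q,axis=0))
E
```

```text
scene lip 179 [0.0624 0.0722 0.0745]
((477.6841125488281, -129.28733825683594), (12.225275039672852, 135.0177764892578), 79.2485122680664) [[410.0, -123.0], [543.0, -148.0], [545.0, -136.0], [413.0, -111.0]]
guides 314 ((562.63330078125, 8.178955078125), (367.92962646484375, 274.22247314453125), 79.2990493774414) [[394.0, -147.0], [663.0, -198.0], [732.0, 163.0], [462.0, 214.0]]
spool 219 [ 0.4592 -0.0379  0.0934] [ 0.45855355 -0.03686252] [0.05633079 0.05567913 0.01074243]
spool 231 [ 0.5288 -0.035   0.0934] [ 0.52933653 -0.03529855] [0.05467388 0.05582298 0.00825918]
side lip 267 [0.0567 0.0671 0.0721]
((476.4564208984375, -125.76701354980469), (15.896088600158691, 138.79776000976562), 79.67321014404297) [[407.0, -121.0], [543.0, -146.0], [546.0, -130.0], [410.0, -106.0]]
guides 396 ((569.0457763671875, -76.94073486328125), (396.6833801269531, 590.3806762695312), 38.41069793701172) [[230.0, 31.0], [597.0, -431.0], [908.0, -185.0], [541.0, 278.0]]
spool 201 [ 0.5294 -0.0316  0.0904] [ 0.53157356 -0.03283588] [0.05861754 0.05671708 0.00877318]
spool 219 [ 0.4589 -0.0337  0.0905] [ 0.46107075 -0.03586667] [0.05734469 0.05598112 0.00922536]
```

```bash
python3 - <<'E'
from h import *
a=np.radians(-10.7);ex=np.array([np.cos(a),np.sin(a)]);ey=np.array([-np.sin(a),np.cos(a)])
c0=np.array([.477,-.13])
for n in("scene","side"):
    D=np.load(n+'.npz');P=D['P'];f=D['f'];h=cv2.cvtColor(f,cv2.COLOR_RGB2HSV).astype(int)
    X=(P[...,:2]-c0)@ex; Y=(P[...,:2]-c0)@ey; z=P[...,2]
    box=(abs(X)<.12)&(Y>-.15)&(Y<.4)
    g=box&(abs(z-.044)<.004)&(h[...,1]<80)
    print(n,'guides X',np.percentile(X[g],[0,1,5,25,75,95,99,100]).round(3),'Y',np.percentile(Y[g],[0,1,2,98,99,100]).round(3))
    for s in(-1,1):
        q=g&(s*X>.055)&(s*X<.085); print(s,np.polyfit(Y[q],X[q],1).round(4), X[q].min(),X[q].max(),Y[q].min(),Y[q].max())
    gm=box&(h[...,0]>45)&(h[...,0]<90)&(h[...,1]>70)&(z<.06)
    k,l,st,c=cv2.connectedComponentsWithStats(gm.astype(np.uint8))
    for i in range(1,k): print('green',st[i,4],c[i].round(),X[l==i].mean().round(4),Y[l==i].mean().round(4),z[l==i].mean().round(3))
    lip=box&(abs(Y)<.03)&(h[...,0]>100)&(h[...,0]<125)&(h[...,1]>120)&(z>.05)&(z<.078)
    print('lip',np.percentile(X[lip],[1,99]).round(4),np.percentile(Y[lip],[1,50,99]).round(4))
E
```

```text
scene guides X [-0.08  -0.079 -0.077 -0.072  0.076  0.077  0.078  0.079] Y [-0.032 -0.029 -0.027  0.329  0.333  0.337]
-1 [ 0.0042 -0.0748] -0.07970342312962304 -0.058571596554810354 -0.032286989197180885 0.3367365326421144
1 [0.0025 0.0738] 0.06898993124562325 0.07882424394360692 -0.03217083435158027 0.3333300999666172
green 4 [266. 152.] -0.0738 0.2887 0.045
green 4 [300. 174.] 0.0759 0.2879 0.044
green 5 [268. 205.] 0.0749 0.1269 0.046
lip [-0.0642  0.0677] [-0.0052 -0.0011  0.0061]
side guides X [-0.079 -0.079 -0.078 -0.076  0.072  0.077  0.079  0.081] Y [-0.029 -0.024 -0.016  0.335  0.337  0.339]
-1 [ 0.0011 -0.0746] -0.07944081899396098 -0.0676620330259861 -0.028731170187868818 0.3387107188407209
1 [0.0002 0.0744] 0.06746113897359228 0.08108802716721047 0.1519643932354517 0.33850962496895737
green 5 [189. 218.] 0.0754 0.2879 0.043
green 4 [274. 220.] -0.0753 0.1298 0.044
green 6 [224. 246.] -0.0736 0.2878 0.043
lip [-0.0683  0.066 ] [-0.003   0.0075  0.0119]
```

Request:
servo_tool --series '[[[0.09,-0.08,0,0,0,-0.025,1],[0.19,-0.17,0,0,0,-0.05,1],[0.29,-0.25,0,0,0,-0.08,1],[0.39,-0.34,0,0,0,-0.105,1],[0.49,-0.43,0,0,0,-0.13,1],[0.59,-0.52,0,0,0,-0.16,1],[0.69,-0.6,0,0,0,-0.185,1],[0.69,-0.6,0,0,0,-0.185,1]]]'

```text
time_s: 0.87
tool_pos: [0.3114, -0.4059, 0.223]
tool_rot: [180.0, -0.2, 46.8]
force: [1.5, 0.5, 0.7]
grip_width: 0.0871
grasp_force: 0.0
```

```bash
cat >> h.py <<'E'
a=np.radians(-10.85);c0=np.array([.477,-.13]);ex=np.array([np.cos(a),np.sin(a)]);ey=np.array([-np.sin(a),np.cos(a)])
def go(X,Y,z):
    o=get_obs();T=R.from_euler('xyz',o['tool_rot'],degrees=True);p=np.r_[c0+X*ex+Y*ey,z]
    G=R.from_euler('xyz',[180,0,79.15],degrees=True)
    d=o['tool_pos'];print('t',o['time_s'],'XYz',(d[:2]-c0)@ex,(d[:2]-c0)@ey,d[2],o['tool_rot'],'F',o['force'])
    print('move',(T.inv().apply(p-d)/.3).round(4),((T.inv()*G).as_rotvec()/np.pi).round(4))
E
python3 -c "
from h import *
go(0,-.06,.2)"
```

```text
t 0.8667 XYz -0.11065462238264229 -0.3021793747396466 0.22302585141000864 [179.96980166  -0.20853992  46.81492903] F [1.47119252 0.47983595 0.74542711]
move [ 0.8791 -0.1202  0.0799] [ 0.0005 -0.0011 -0.1796]
```

Request:
servo_tool --series '[[[0.12,-0.02,0.01,0,0,-0.025,1],[0.24,-0.03,0.02,0,0,-0.05,1],[0.36,-0.05,0.03,0,0,-0.075,1],[0.48,-0.07,0.04,0,0,-0.1,1],[0.6,-0.08,0.05,0,0,-0.125,1],[0.72,-0.1,0.065,0,0,-0.15,1],[0.82,-0.11,0.075,0,0,-0.17,1],[0.87,-0.12,0.08,0,0,-0.18,1],[0.88,-0.12,0.08,0,0,-0.18,1],[0.88,-0.12,0.08,0,0,-0.18,1]]]'

```text
time_s: 1.7
tool_pos: [0.4625, -0.1987, 0.1985]
tool_rot: [-180.0, 0.0, 78.3]
force: [-0.2, -0.3, -0.0]
grip_width: 0.0868
grasp_force: 0.0
```

```bash
python3 - <<'E'
from h import *
go(0,-.05,.05)
f,P,M=grab("wrist");save(f,'wrist1.png',1.5)
h=cv2.cvtColor(f,cv2.COLOR_RGB2HSV).astype(int)
X=(P[...,:2]-c0)@ex; Y=(P[...,:2]-c0)@ey; z=P[...,2]
lip=(abs(Y)<.04)&(abs(X)<.1)&(h[...,0]>100)&(h[...,0]<125)&(h[...,1]>120)&(z>.06)&(z<.08)
print(lip.sum())
if lip.sum(): print('lip',np.percentile(X[lip],[1,99]).round(4),np.percentile(Y[lip],[1,50,99]).round(4),np.percentile(z[lip],[5,50,95]),np.polyfit(X[lip],Y[lip],1))
E
```

```text
t 1.7 XYz -0.0013238844313839524 -0.07024880357588198 0.19845535430956648 [-1.79971746e+02  3.13254564e-02  7.83389005e+01] F [-0.15274595 -0.31644823 -0.01956254]
move [0.0678 0.0037 0.4948] [-0.0002  0.0002 -0.0045]
1371
lip [-0.0667  0.0668] [-0.0048  0.0008  0.006 ] [0.07014018 0.07132824 0.07259443] [0.00235397 0.00076846]
```

View pics/wrist1.png

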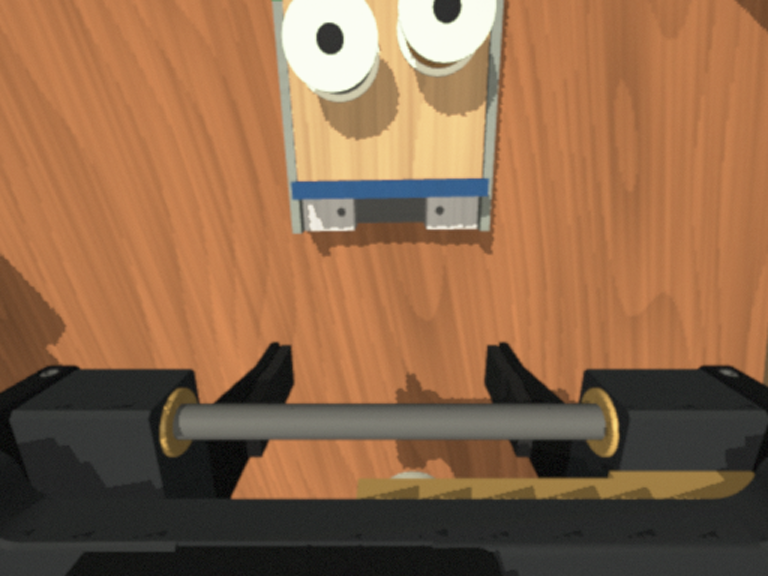

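```bash
python3 -c "
from h import *
print(np.array(eyes.read_camera('wrist')['mount']).round(3)); go(0,-.045,.05)"
```

```text
[[-0.001 -0.952 -0.305  0.085]
 [ 1.    -0.001 -0.001  0.   ]
 [ 0.001 -0.305  0.952 -0.161]
 [ 0.     0.     0.     1.   ]]
t 1.8 XYz -0.0019121834295751975 -0.07247301593133261 0.19852257773766893 [-1.79968539e+02  6.23758994e-02  7.81193427e+01] F [-0.90220899 -0.34646238 -0.13499691]
move [0.0922 0.005  0.495 ] [-0.0002  0.0003 -0.0057]
```

Request:
servo_tool --series '[[[0.02,0,0.1,0,0,-0.003,1],[0.04,0,0.2,0,0,-0.0045,1],[0.06,0,0.3,0,0,-0.0045,1],[0.068,0.0035,0.4,0,0,-0.0045,1],[0.068,0.0035,0.46,0,0,-0.0045,1],[0.068,0.0035,0.485,0,0,-0.0045,1],[0.068,0.0035,0.495,0,0,-0.0045,1],[0.068,0.0035,0.495,0,0,-0.0045,1],[0.068,0.0035,0.495,0,0,-0.0045,1]]]'

```text
time_s: 2.55
tool_pos: [0.4684, -0.18, 0.0513]
tool_rot: [179.9, 0.1, 79.1]
force: [0.0, -0.3, 0.4]
grip_width: 0.0872
grasp_force: 0.0
```

```bash
python3 -c "
from h import *
go(0,-.02,.05)"
```

```text
t 2.55 XYz 0.0009934429385222363 -0.050748810653315976 0.05130354049384936 [1.79884871e+02 5.39064975e-02 7.90625317e+01] F [ 0.02064969 -0.33286806  0.44010584]
move [ 0.1025 -0.0035  0.0042] [ 0.0006  0.0003 -0.0005]
```

Request:
servo_tool --series '[[[0.01,0,0.003,0,0,0,1],[0.02,0,0.003,0,0,0,1],[0.03,-0.001,0.003,0,0,0,1],[0.04,-0.002,0.003,0,0,0,1],[0.05,-0.002,0.003,0,0,0,1],[0.06,-0.003,0.003,0,0,0,1],[0.07,-0.003,0.003,0,0,0,1],[0.08,-0.003,0.003,0,0,0,1],[0.09,-0.003,0.003,0,0,0,1],[0.1,-0.003,0.003,0,0,0,1],[0.108,-0.003,0.003,0,0,0,1],[0.115,-0.003,0.003,0,0,0,1]]]'

```text
time_s: 3.55
tool_pos: [0.473, -0.1457, 0.0491]
tool_rot: [-180.0, 0.1, 79.2]
force: [-1.3, -6.1, -0.1]
grip_width: 0.0866
grasp_force: 2.6
```

Request:
servo_tool --series '[[[0.007,0,0,0,0,0,1],[0.014,0,0,0,0,0,1],[0.021,0,0,0,0,0,1],[0.028,0,0,0,0,0,1],[0.035,0,0,0,0,0,1],[0.042,0,0,0,0,0,1],[0.049,0,0,0,0,0,1],[0.056,0,0,0,0,0,1]]]'

```text
time_s: 4.22
tool_pos: [0.476, -0.1302, 0.0491]
tool_rot: [-180.0, 0.1, 79.1]
force: [-1.8, -4.4, -0.9]
grip_width: 0.0871
grasp_force: 2.5
```

```bash
python3 - <<'E'
from h import *
go(0,.1,.05)
for n in("scene",):
    f,P,M=grab(n);h=cv2.cvtColor(f,cv2.COLOR_RGB2HSV).astype(int)
    X=(P[...,:2]-c0)@ex; Y=(P[...,:2]-c0)@ey; z=P[...,2]
    lip=(abs(X)<.09)&(abs(Y)<.1)&(h[...,0]>100)&(h[...,0]<125)&(h[...,1]>120)&(z>.05)&(z<.08)
    if lip.sum():print('lip',np.percentile(Y[lip],[1,50,99]).round(4))
    save(f[120:270,170:340],'scene2.png',4)
E
```

```text
t 4.2167 XYz -0.0009519155341945636 -0.00041204207139419144 0.049124801926344774 [-1.79991245e+02  1.42444861e-01  7.90635977e+01] F [-1.75420718 -4.42389464 -0.85828411]
move [ 0.3347  0.0027 -0.0037] [-0.      0.0008 -0.0005]
lip [0.0112 0.0185 0.0213]
```

View pics/scene2.png

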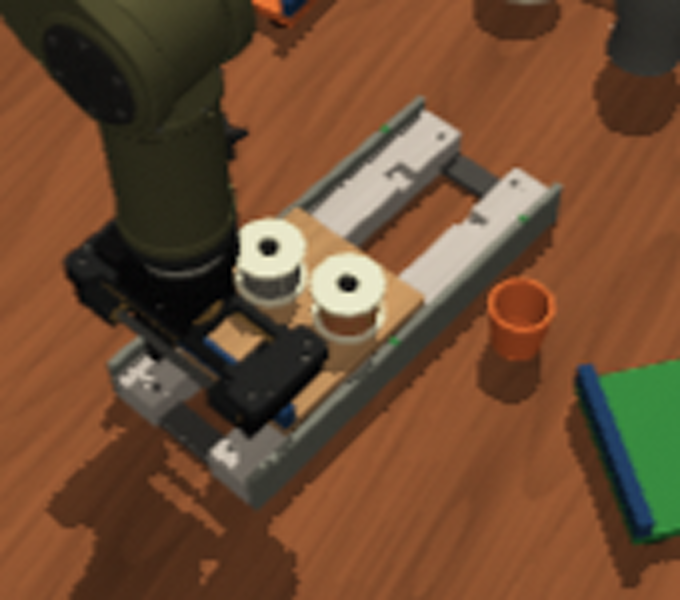

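Request:
servo_tool --series '[[[0.004,0,0,0,0,0,1],[0.011,0,0,0,0,0,1],[0.019,0,0,0,0,0,1],[0.027,0.001,0,0,0,0,1],[0.035,0.001,0,0,0,0,1],[0.043,0.001,0,0,0,0,1],[0.051,0.001,-0.001,0,0,0,1],[0.059,0.001,-0.001,0,0,0,1],[0.067,0.001,-0.001,0,0,0,1],[0.075,0.001,-0.001,0,0,0,1],[0.083,0.001,-0.001,0,0,0,1],[0.091,0.001,-0.001,0,0,0,1]]]'

```text
time_s: 5.27
tool_pos: [0.4817, -0.1011, 0.0492]
tool_rot: [-180.0, 0.0, 79.2]
force: [-0.2, -2.4, -3.8]
grip_width: 0.0873
grasp_force: 1.8
```

Request:
servo_tool --series '[[[0.008,0,0,0,0,0,1],[0.016,0,0,0,0,0,1],[0.024,0,0,0,0,0,1],[0.032,0,0,0,0,0,1],[0.04,0,0,0,0,0,1],[0.048,0,0,0,0,0,1],[0.056,0,0,0,0,0,1],[0.064,0,0,0,0,0,1],[0.072,0,0,0,0,0,1],[0.08,0,0,0,0,0,1],[0.088,0,0,0,0,0,1],[0.096,0,0,0,0,0,1]]]'

```text
time_s: 6.27
tool_pos: [0.4873, -0.0729, 0.0494]
tool_rot: [-180.0, 0.0, 79.2]
force: [-1.4, -3.3, -3.1]
grip_width: 0.0869
grasp_force: 1.8
```

Request:
servo_tool --series '[[[0.008,0,0,0,0,0,1],[0.016,0,0,0,0,0,1],[0.024,0,0,0,0,0,1],[0.032,0,0,0,0,0,1],[0.04,0,0,0,0,0,1],[0.048,0,0,0,0,0,1],[0.056,0,0,0,0,0,1],[0.064,0,0,0,0,0,1],[0.072,0,0,0,0,0,1],[0.08,0,0,0,0,0,1],[0.086,0,0,0,0,0,1],[0.09,0,0,0,0,0,1]]]'

```text
time_s: 7.27
tool_pos: [0.4924, -0.0463, 0.0494]
tool_rot: [180.0, 0.0, 79.2]
force: [-1.1, -3.9, -1.9]
grip_width: 0.0869
grasp_force: 1.8
```

```bash
python3 - <<'E'
from h import *
go(0,.118,.05)
f,P,M=grab("scene");save(f[120:270,170:340],'scene3.png',4)
f,P,M=grab("side")
h=cv2.cvtColor(f,cv2.COLOR_RGB2HSV).astype(int)
X=(P[...,:2]-c0)@ex; Y=(P[...,:2]-c0)@ey; z=P[...,2]
lip=(abs(X)<.09)&(abs(Y-.1)<.1)&(h[...,0]>100)&(h[...,0]<125)&(h[...,1]>120)&(z>.04)&(z<.08)
if lip.sum():print('lip',np.percentile(Y[lip],[1,50,99]).round(4),np.percentile(z[lip],[5,50,95]).round(4))
E
```

```text
t 7.2667 XYz -0.000593103245216832 0.08512124901652567 0.049437474929869 [1.79999673e+02 1.79985849e-04 7.91790355e+01] F [-1.11075816 -3.90512508 -1.94898704]
move [ 0.1096  0.002  -0.0019] [0.     0.     0.0002]
lip [0.0861 0.109  0.1134] [0.0566 0.0682 0.0723]
```

View pics/scene3.png

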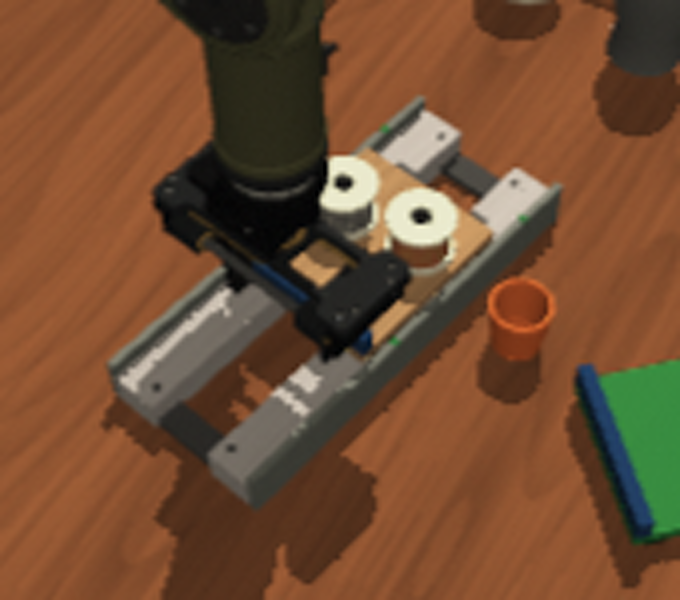

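Request:
servo_tool --series '[[[0.003,0,0,0,0,0,1],[0.008,0,0,0,0,0,1],[0.014,0,0,0,0,0,1],[0.02,0,0,0,0,0,1],[0.026,0,0,0,0,0,1],[0.032,0,0,0,0,0,1],[0.038,0,0,0,0,0,1],[0.044,0,0,0,0,0,1],[0.05,0,0,0,0,0,1],[0.055,0,0,0,0,0,1],[0.06,0,0,0,0,0,1],[0.064,0,0,0,0,0,1]]]'

```text
time_s: 8.37
tool_pos: [0.4961, -0.0277, 0.0495]
tool_rot: [180.0, 0.0, 79.2]
force: [-1.1, -5.5, 0.1]
grip_width: 0.0867
grasp_force: 2.5
```

Request:
servo_tool --series '[[[0.003,0,0,0,0,0,1],[0.006,0,0,0,0,0,1],[0.009,0,0,0,0,0,1],[0.012,0,0,0,0,0,1],[0.015,0,0,0,0,0,1],[0.018,0,0,0,0,0,1]]]'

```text
time_s: 8.87
tool_pos: [0.4971, -0.0226, 0.0495]
tool_rot: [180.0, 0.0, 79.2]
force: [-1.6, -4.4, -0.8]
grip_width: 0.0871
grasp_force: 2.5
```

```bash
python3 - <<'E'
from h import *
go(0,.118,.05)
E
```

```text
t 8.8667 XYz -0.0005053305713402127 0.1092591586808444 0.04950114105690501 [1.79992742e+02 1.80232730e-02 7.91502297e+01] F [-1.59567833 -4.43780764 -0.79803628]
move [ 0.0291  0.0017 -0.0017] [0.     0.0001 0.    ]
```

Request:
servo_tool --series '[[[0.003,0,0,0,0,0,1],[0.006,0,0,0,0,0,1],[0.009,0,0,0,0,0,1],[0.012,0,0,0,0,0,1]]]'

```text
time_s: 9.2
tool_pos: [0.4978, -0.0186, 0.0495]
tool_rot: [180.0, -0.0, 79.2]
force: [-0.1, -5.8, -0.2]
grip_width: 0.0866
grasp_force: 2.6
```

Request:
servo_tool --series '[[[0.003,0,0,0,0,0,1],[0.006,0,0,0,0,0,1]]]'

```text
time_s: 9.37
tool_pos: [0.498, -0.0174, 0.0495]
tool_rot: [-180.0, 0.0, 79.2]
force: [-0.4, -4.8, -0.5]
grip_width: 0.087
grasp_force: 2.6
```

TCP is now about Y 0.1145; the drop is expected between 0.1155 and 0.1215.

Request:
servo_tool --series '[[[0.003,0,0,0,0,0,1],[0.006,0,0,0,0,0,1]]]'

```text
time_s: 9.53
tool_pos: [0.4984, -0.0156, 0.0495]
tool_rot: [180.0, 0.0, 79.2]
force: [-1.2, -4.9, 0.4]
grip_width: 0.0867
grasp_force: 2.6
```

Request:
servo_tool --series '[[[0.003,0,0,0,0,0,1],[0.006,0,0,0,0,0,1]]]'

```text
time_s: 9.7
tool_pos: [0.4987, -0.0139, 0.0495]
tool_rot: [180.0, 0.0, 79.2]
force: [-0.4, -5.0, 0.1]
grip_width: 0.0868
grasp_force: 2.6
```

```bash
cat > chk.py <<'E'
from h import *
go(0,.118,.05)
for n in ("scene","side"):
    f,P,M=grab(n);h=cv2.cvtColor(f,cv2.COLOR_RGB2HSV).astype(int)
    X=(P[...,:2]-c0)@ex; Y=(P[...,:2]-c0)@ey; z=P[...,2]
    lip=(abs(X)<.075)&(abs(Y-.12)<.05)&(h[...,0]>100)&(h[...,0]<125)&(h[...,1]>120)&(z>.04)&(z<.08)
    if lip.sum():print(n,'lip',lip.sum(),np.percentile(Y[lip],[1,50,99]).round(4),np.percentile(z[lip],[5,50,95]).round(4))
    s=(abs(X)<.07)&(Y>.17)&(Y<.3)&(z>.04)&(z<.06)&(h[...,1]>80)&(h[...,0]<25)&(h[...,2]>120)
    if s.sum(): print('board',s.sum(),np.median(z[s]).round(4),Y[s].max())
    s=(abs(X)<.07)&(Y>.15)&(Y<.31)&(z>.078)&(z<.1)&(h[...,1]<90)&(h[...,2]>150)
    if s.sum(): print('spooltops',s.sum(),np.median(z[s]).round(4))
E
python3 chk.py
```

```text
t 9.7 XYz -0.0005433767496977343 0.11814746393773383 0.04949073837454078 [1.79998100e+02 3.19722506e-02 7.91561521e+01] F [-0.43812199 -5.03555687  0.07682674]
move [-0.0005  0.0018 -0.0017] [0.     0.0002 0.    ]
scene lip 59 [0.1295 0.1349 0.1407] [0.0536 0.0646 0.0679]
board 244 0.0454 0.2903406440006314
spooltops 303 0.0857
side lip 298 [0.125  0.1418 0.1462] [0.0487 0.0603 0.0643]
board 902 0.0429 0.2927532192040463
spooltops 447 0.0825
```

The board has dropped about 8 mm: spool tops read 0.093→0.086 in the scene view and 0.090→0.083 in the side view. I'll back straight off, then raise the hand.

Request:
servo_tool --series '[[[-0.01,0,0,0,0,0,1],[-0.03,0,0,0,0,0,1],[-0.06,0,0,0,0,0,1],[-0.09,0,0,0,0,0,1],[-0.13,0,0,0,0,0,1],[-0.16,0,-0.03,0,0,0,1],[-0.18,0,-0.1,0,0,0,1],[-0.2,0,-0.2,0,0,0,1],[-0.22,0,-0.3,0,0,0,1],[-0.25,0,-0.4,0,0,0,1],[-0.25,0,-0.45,0,0,0,1],[-0.25,0,-0.45,0,0,0,1]]]'

```text
time_s: 10.8
tool_pos: [0.4869, -0.0888, 0.1885]
tool_rot: [179.6, 0.1, 79.0]
force: [0.7, -0.1, 0.0]
grip_width: 0.0866
grasp_force: 0.0
```

```bash
python3 - <<'E'
import chk
from h import *
D=np.load('side.npz');f=D['f'];P=D['P']
a1=f[160:280,160:330];save(a1,'side4.png',4)
X=(P[...,:2]-c0)@ex; Y=(P[...,:2]-c0)@ey; z=P[...,2]
h=cv2.cvtColor(f,cv2.COLOR_RGB2HSV).astype(int)
s=(abs(X)<.06)&(Y>.145)&(Y<.285)&(abs(z-.044)<.005)&(h[...,1]>60)
A=np.c_[X[s],Y[s],np.ones(s.sum())];print('plane',np.linalg.lstsq(A,z[s],rcond=None)[0].round(4))
E
```

```text
t 10.8 XYz 0.0020215148872069757 0.04229318956743709 0.18851553474596686 [1.79572265e+02 5.59499056e-02 7.90471915e+01] F [ 0.71000394 -0.06249075  0.00349388]
move [ 0.2528 -0.0106  0.4614] [ 0.0024  0.0003 -0.0006]
scene lip 132 [0.129  0.1316 0.1408] [0.0525 0.0636 0.0672]
board 395 0.0453 0.2906835077478762
spooltops 287 0.0853
side lip 283 [0.1317 0.1418 0.1457] [0.0485 0.0597 0.0642]
board 890 0.0429 0.2930077970127442
spooltops 447 0.0827
plane [0.0053 0.0025 0.0424]
```

View pics/side4.png

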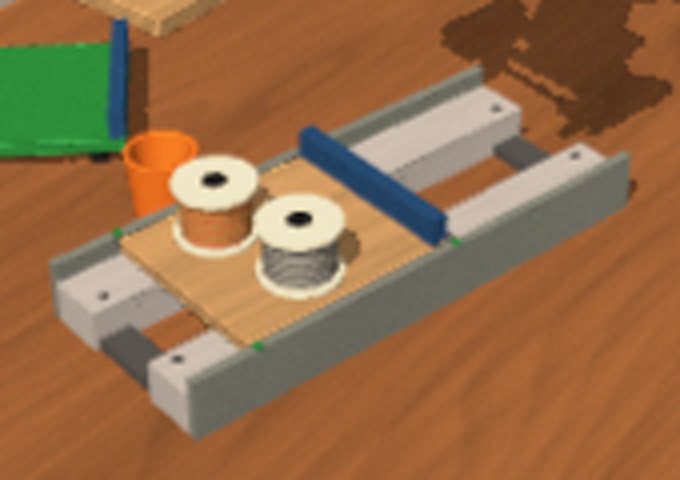

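The board lies flat at guide height with its ends at the green marks, (118,232), (258,345) and (455,242). Both spools are standing and the hand is clear.

```bash
python3 -c "
from h import *
print(env.sign_off())"
```

```text
the job is handed in; nothing more can be done
None
```

The board was pushed along its rails until it dropped flat into the notches at the green marks; both spools still stand on it, the hand is clear, and the job was handed in at about 11 s.

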